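# Warm the two-part resin and open the flask beside the dial, whichever way its cap unscrews

### The job

The two flasks of two-part resin stand in the flask warmer: turn the warmer's dial to 40 on its scale, then take the screw cap off the flask in the well next to the dial. One of the two flasks has a left-hand thread and nothing shows which, so try the cap gently one way and, if it will not give, the other; leave the flasks seated in their wells, the other cap on and the things around where they are. Finish while still holding the cap in the gripper, level and still, well clear of the flask (at least 5 cm above where it sat), with the dial still at 40.

Things in the scene. Friction and masses are not known exactly. Their poses are not given: they have to be found in the camera images.
- warmer: flask warmer, fixed to the bench, 300 mm long (its y), 104 mm deep (its x). From its right-hand (-y) end: a grey control head 100 mm long, flat top 60 mm above the bench, that carries the dial; then a dark metal block 34 mm high with two square wells. Origin: centre of its footprint on the bench, z up, x away from the robot, y to the robot's left
- dial_grip (a point): on the dial's vertical axis, 86 mm above the bench (fingertips may reach down to about 66 mm). Black knob: round skirt 47 mm across, its top 64 mm above the bench; on it a bar grip 40 mm long, 11 mm wide, its top 89 mm above the bench. The point turns with the knob: x along the bar to its end with the white pointer line, z up
- dial (a joint): dial angle in rad, growing clockwise from above: 0 at scale 0, 4.712 at scale 100, 0.471 (27 degrees) per 10 units; 40 is 1.885. Stays where it is left (friction 0.03 N m). Starts somewhere between 9 and 27 on the scale
- dial_40 (a point): outer end of the tick for 40, on the control head's top 33 mm from the dial's axis. Eleven white ticks for 0, 10 ... 100, wider and longer at 0, 50 and 100; 50 lies straight along the warmer's x axis (away from the robot), 40 is the tick just anticlockwise of it, the fifth counted clockwise from 0
- well_near (a point): centre of the floor of the well next to the dial, 10 mm above the bench, 105 mm from the dial's axis
- well_far (a point): centre of the floor of the other well, 100 mm further along the warmer's y axis
- flask_1: one of two white plastic flasks exactly alike: square body 58 x 58 mm, 66 mm high, round neck 34 mm across, rim 96 mm above the underside, blank labels, about 0.4 kg. Stands loose in a well 24 mm deep with 1.5 mm play a side, which keeps it from turning. Origin: centre of its underside, z up. Either flask may stand in either well
- flask_2: the other flask, the same to look at. One of the two has a right-hand thread (its cap opens anticlockwise from above), the other a left-hand thread (opens clockwise), so that the resin's and the hardener's caps cannot be swapped; which one stands next to the dial must be felt out
- cap_1: cap of flask 1: black, ribbed, 51 mm across, 24 mm high, about 30 g. Origin: centre of its underside (skirt edge), z up; when on, 75 mm above the flask's underside, 3 mm above the shoulder. Short lug thread, not jammed tight: the right way it is free after 50 degrees (0.87 rad) and meets a stop at about 90; turn it about 70 degrees (1.2 rad)
- cap_2: cap of flask 2, the same. The wrong way a cap stops after about 5 degrees, plus 3 degrees of the flask's play in its well. It does not climb while it is turned; once free it lifts straight off and is clear of the neck 25 mm up. Its yaw at the start tells nothing of the hand
- lamp_foot (a point): centre of the fixed desk lamp's foot, 110 mm (x) by 150 mm (y); its slim upright arm stands 35 mm behind this point and reaches 0.39 m up. It never moves; the robot's hand starts to the right of it and the warmer stands to its left, so bring the hand closer to the robot before swinging past
- mixing_bowl: bystander: blue bowl 116 mm across, 62 mm high, origin at the centre of its underside
- calculator: bystander: pocket calculator 130 x 75 x 16 mm, origin at the centre of its underside
- tape_roll: bystander: roll of tape 94 mm across, 19 mm high, lying flat behind the warmer, origin at the centre of its underside
Mind the look-alikes: they are no part of the job. Leave any purple look-alike of the cap_1 alone. Leave any orange look-alike of the flask_1 alone.

How it is judged:
By the outcome, as a careful person would: the job done as asked, in the order asked, and still so for the second after the job is handed in, while the arm keeps its last pose, push and grip.
It also fails if it takes over 67 s, if anything falls off the work surface, if the arm or the gripper's body presses on something with over 40 N, if the wrist force passes 120 N, or if a joint passes its speed limit or range.

### The arm

A 7-joint arm with a two-finger parallel gripper is mounted at the origin on a cart in front of the work surface, level with it; the furniture and walls round the work are solid. World frame = base frame: x ahead of the robot, y to its left, z up, the work surface at z = 0. Lengths are in m, angles in rad, forces in N, time in s.
With the tool pointing down it reaches from about 0.425 to 0.8 m from the base axis. Payload 8.3 kg.
Tool frame: the origin (TCP) lies at the very end of the fingers, on their centre line; the grasp point (between the pads) lies 19 mm behind it; z points along the fingers, y is the line along which they close (so a half turn about z gives the same grasp; the last joint's range is limited). The gripper opens to 85 mm and grips with 20 to 120 N. Pads are 22 mm wide; open, the fingers measure 114 mm over their backs; the gripper's body (76 mm by 85 mm) begins 54 mm behind the grasp point. The pads swing forward as they close: fully open they stand 13 mm farther back than shut.
Start: joints at [-0.063, 0.383, 0.016, 1.37, -0.006, 1.388, -0.046], TCP at [0.625, 0, 0.231] pointing down, gripper open.
Joint ranges: [-2.95, 2.95], [-0.25, 2.06], [-1.52, 1.56], [0.18, 2.33], [-1.44, 4.58], [0.02, 2.06], [-3.01, 3.01]. Speed limits (rad/s): [2.39, 2.39, 3.01, 3.01, 3.14, 3.14, 3.14].

### API

Orientations are given as a unit quaternion [x, y, z, w].
In Python, from station import bot gives the robot as it stands. The module is installed in compiled form; this text tells all that it offers.
- The arm moves only by the tool step_arm, never from a script. Its arguments are lists of equal length, an entry for each row: "travel": the shift along the world's x, y, z in mm, a list of three; "twist": the turn about the world's z in units of 8 degrees (1.0 is 8 degrees). In form: {"travel": [[dx, dy, dz], ...], "twist": [twist, ...]}. A call has 1 to 5 rows; each row shifts and turns the commanded pose from where the row before left it; what a row does not reach is not made up. A row lasts 1/10 s, in which the tool goes at most 50 mm and 8.59 degrees, less where a joint would pass 70% of its speed; a pose out of reach is approached as far as the arm can. A call is refused whole if a number of a shift passes 50 or a number of a turn 1, either way. A call with a gripper value outside its range is refused whole. "hand" is the closure in counts, from 0 (fully open) to 255 (shut), set as the call begins (left out, the last holds). The fingers move at their own pace and stop on an object; "force" is the grip in N (left out, the last holds). Time passes only in rows, so rows that do not move let the fingers close. It gives the time, the measured TCP pose, the force, the opening and the grip force at its end, in the units of the state.
- bot.get_obs(): the state, without advancing time (a new reading comes with each control period).
- bot.camera(name): name is "scene" or "side" or "wrist"; returns a dict with "frame" (384x512x3 uint8, red, green, blue), "fx", "fy", "cx", "cy" (pixels), "T" (4x4, takes a point from camera to world coordinates). Camera axes: x right, y down, z forward; pixel columns grow to the right and rows downward; lengths in m; the calibration is good to about 2 mm. The wrist camera is an equidistant fisheye: a pixel r from the principal point sees the ray r / f radians off the axis. A picture is of the moment at which its call begins. There is no depth.
- bot.job_done(): hands the job in; it is judged then, once.
Trained networks look in a picture, given as the dict that the camera call returned (one of the last four; its "shot" number tells which), for a name from the list of things; names that differ only in an ending like _2 or _b are one class to them, and where a whole thing is asked for, a point or a joint stands for the part that bears it (a point fixed in the world has none). Each returns a list of dicts, best first, with "confidence" (0 to 1); they miss things now and then, are a little off and sometimes report something else, mostly with a low value. They report only what shows in the picture. A call takes as long as a camera call. They do not tell look-alikes from the thing itself.
- bot.search_frame(picture, name): "position" ([column, row] in pixels, amid what is visible of it).
- bot.spot_point(picture, name): "position" ([column, row] in pixels: a listed point, or the origin of a listed thing).
The state is a dict: "time_s": time; "joints": joint angles; "joint_vel": joint speeds; "joint_torque": joint torques, N m; "eef_pos": TCP position; "tcp_rot": TCP orientation; "contact_force": force on the tool from outside, world axes, zero at the start; "ft_torque": the same for the moment, N m; "grip_width": finger opening in m; "gripper_force": force on a finger pad.
Only numpy, scipy, OpenCV 4.12 (cv2) and the standard library are available. Lean on these libraries where they do the work, as an engineer would, in place of code of your own. Each camera call takes 0.05 s, during which the arm holds its last target. There are 200 camera calls.

## Working session

There is one attempt and no reset: what is moved stays moved. The work goes in short steps, Python scripts to look and compute and a tool call to move; the robot and the scene stay as the last step left them, time stands still between calls to the robot, and variables do not carry over. Pictures are saved under pics/ and viewed, at most 10 in all, crops included, and the job is handed in when it is done.

Besides the shell and the picture viewer there is one more tool, called after ">>>" as name([rows], argument=value, ...), one row to a line, values as JSON. step_arm: Moves the arm, as the interface text tells. Its arguments: {"type":"object","properties":{"travel":{"type":"array","items":{"type":"array","items":{"type":"number"}}},"twist":{"type":"array","items":{"type":"number"}},"hand":{"type":"number"},"force":{"type":"number"}},"required":["travel","twist"]}

```bash
mkdir -p pics; cat > h.py <<'E'
import numpy as np, cv2
from station import bot
def ray(p,px,fish=False):
    T=np.array(p["T"]);u=(px[0]-p["cx"])/p["fx"];v=(px[1]-p["cy"])/p["fy"]
    if fish:
        r=np.hypot(u,v);s=np.sin(r)/r if r>1e-9 else 1;d=np.array([u*s,v*s,np.cos(r)])
    else: d=np.array([u,v,1.])
    return T[:3,3],T[:3,:3]@d
def at(p,px,z,fish=False):
    o,d=ray(p,px,fish);return o+d*(z-o[2])/d[2]
def save(p,n): cv2.imwrite("pics/"+n,p["frame"][:,:,::-1])
E
python3 - <<'E'
from h import *
Z=dict(dial_grip=.086,dial_40=.06,well_near=.01,well_far=.01,flask_1=.01,cap_1=.085,lamp_foot=0.02,warmer=0,mixing_bowl=0,calculator=0,tape_roll=0)
ims=[]
for c in ["scene","side","wrist"]:
    p=bot.camera(c);ims.append(p["frame"])
    save(p,c+"0.png")
    for n,z in Z.items():
        for r in bot.spot_point(p,n)[:3]:
            if r["confidence"]>.2: print(c,n,round(r["confidence"],2),np.round(r["position"]),np.round(at(p,r["position"],z,c=="wrist"),3))
cv2.imwrite("pics/a.png",cv2.resize(np.vstack(ims[:2])[:,:,::-1],None,fx=.78,fy=.78))
o=bot.get_obs();print(o["time_s"],o["eef_pos"],o["tcp_rot"])
E
```

```text
scene dial_grip 0.43 [280. 183.] [0.495 0.023 0.086]
scene dial_40 0.75 [273. 190.] [0.509 0.041 0.06 ]
scene well_near 0.56 [251. 213.] [0.503 0.134 0.01 ]
scene well_far 0.96 [224. 219.] [0.526 0.221 0.01 ]
scene well_far 0.49 [148. 259.] [0.492 0.499 0.01 ]
scene flask_1 0.95 [311. 230.] [0.317 0.058 0.01 ]
scene flask_1 0.85 [250. 214.] [0.502 0.139 0.01 ]
scene flask_1 0.64 [223. 218.] [0.532 0.221 0.01 ]
scene cap_1 0.78 [251. 190.] [0.516 0.124 0.085]
scene cap_1 0.58 [221. 196.] [0.541 0.222 0.085]
scene cap_1 0.51 [271. 235.] [0.292 0.24  0.085]
scene mixing_bowl 0.68 [360. 200.] [ 0.353 -0.217  0.   ]
scene calculator 0.73 [148. 259.] [0.505 0.492 0.   ]
scene calculator 0.71 [249. 211.] [0.531 0.122 0.   ]
scene tape_roll 0.51 [248. 179.] [ 0.712 -0.02   0.   ]
side dial_grip 0.64 [288. 182.] [0.492 0.023 0.086]
side dial_40 0.97 [276. 189.] [0.528 0.03  0.06 ]
side dial_40 0.7 [267. 220.] [0.459 0.229 0.06 ]
side well_near 0.68 [264. 220.] [0.512 0.136 0.01 ]
side well_far 0.87 [240. 229.] [0.545 0.212 0.01 ]
side flask_1 0.9 [333. 224.] [0.338 0.074 0.01 ]
side flask_1 0
[... 373 characters left out ...]
  ]
side mixing_bowl 0.93 [352. 187.] [ 0.371 -0.246  0.   ]
side calculator 0.62 [189. 292.] [0.507 0.49  0.   ]
side tape_roll 0.75 [230. 191.] [ 0.72  -0.031  0.   ]
wrist dial_grip 0.56 [124. 153.] [0.49  0.023 0.086]
wrist dial_40 0.68 [160. 138.] [0.523 0.034 0.06 ]
wrist flask_1 0.85 [ 62. 133.] [0.356 0.042 0.01 ]
wrist flask_1 0.59 [158.  60.] [0.509 0.126 0.01 ]
wrist cap_1 0.65 [77. 44.] [0.437 0.145 0.085]
wrist cap_1 0.6 [141.  55.] [0.514 0.123 0.085]
wrist mixing_bowl 0.86 [104. 296.] [ 0.367 -0.24   0.   ]
wrist tape_roll 0.95 [323. 170.] [ 0.719 -0.018  0.   ]
1.8 [6.25009836e-01 2.98928216e-05 2.31297823e-01] [ 7.07098193e-01  7.07115369e-01  1.52159782e-05 -8.05624181e-06]
```

View pics/a.png

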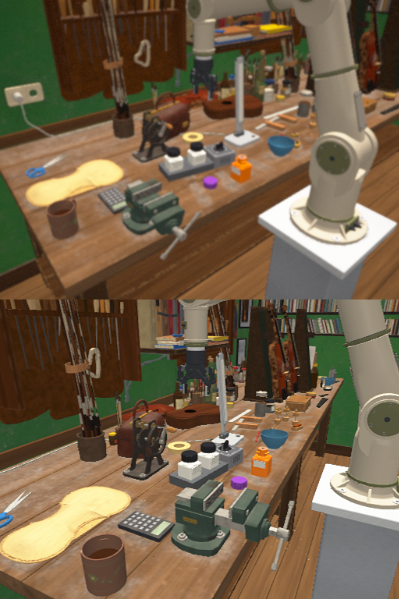

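```bash
python3 - <<'E'
import cv2,numpy as np
a=cv2.imread("pics/wrist0.png");b=cv2.imread("pics/scene0.png")[60:260,190:400];c=cv2.imread("pics/side0.png")[60:260,200:400]
w=cv2.resize(a,(440,330));
b=cv2.resize(b,(347,330));
cv2.imwrite("pics/b.png",np.hstack([w,b]))
E
```

```text
(no output)
```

View pics/b.png

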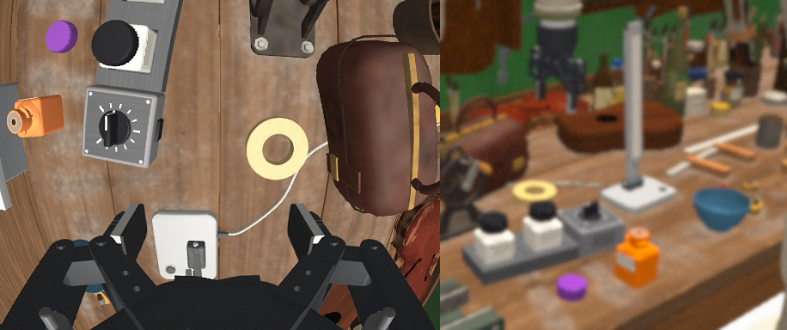

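```bash
python3 - <<'E'
from h import *
p=bot.camera("wrist")
for px in [(178,247),(250,244),(253,300),(186,320),(227,291),(223,270)]: print(px,np.round(at(p,px,0.02,True),3))
print(p["T"],p["fx"],p["cx"],p["cy"])
f=p["frame"][:,:,::-1]
cv2.imwrite("pics/c.png",cv2.resize(f[95:200,85:200],None,fx=5,fy=5,interpolation=cv2.INTER_CUBIC))
E
```

```text
(178, 247) [ 0.522 -0.122  0.02 ]
(250, 244) [ 0.622 -0.116  0.02 ]
(253, 300) [ 0.626 -0.213  0.02 ]
(186, 320) [ 0.518 -0.26   0.02 ]
(227, 291) [ 0.588 -0.196  0.02 ]
(223, 270) [ 0.584 -0.158  0.02 ]
[[ 9.99999694e-01  4.15541741e-04 -6.62313483e-04  6.25259242e-01]
 [ 2.00618280e-04 -9.55087022e-01 -2.96325396e-01  7.57136812e-02]
 [-7.55702583e-04  2.96325172e-01 -9.55086813e-01  3.73868588e-01]
 [ 0.00000000e+00  0.00000000e+00  0.00000000e+00  1.00000000e+00]] 297.3186396354542 252.2685065959957 186.0803022641982
```

View pics/c.png

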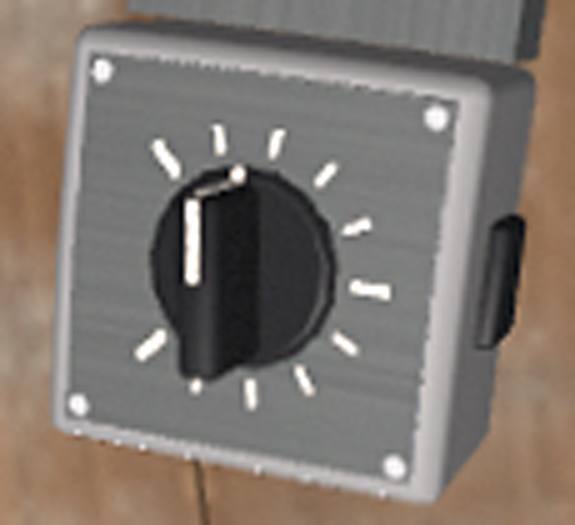

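>>> step_arm([
  [-34,6,-20],
  [-33,6,-20],
  [-33,6,-20],
  [-33,5,-15],
  [0,0,0],
], twist=[0,0,0,0,0], hand=60, force=40)

```text
time_s: 2.35
eef_pos: [0.4859, 0.0236, 0.1531]
tcp_rot: [0.707, 0.708, -0.003, -0.003]
contact_force: [0.6, 0.5, -0.1]
grip_width: 0.0651
gripper_force: 0.0
```

```bash
python3 - <<'E'
from h import *
p=bot.camera("wrist")
for n,z in dict(dial_grip=.086,dial_40=.06,well_near=.01,well_far=.01,cap_1=.085).items():
    for r in bot.spot_point(p,n)[:2]: print(n,round(r["confidence"],2),np.round(r["position"]),np.round(at(p,r["position"],z,True),4))
o=bot.get_obs();print(o["time_s"],o["eef_pos"],o["joints"],o["grip_width"])
save(p,"d0.png")
f=p["frame"][:,:,::-1]
cv2.imwrite("pics/d.png",cv2.resize(f,None,fx=1.5,fy=1.5,interpolation=cv2.INTER_CUBIC))
E
```

```text
dial_grip 0.6 [259. 198.] [0.4908 0.0247 0.086 ]
dial_40 0.56 [297. 181.] [0.5223 0.0307 0.06  ]
cap_1 0.87 [289.  63.] [0.5109 0.1238 0.085 ]
cap_1 0.86 [145.  36.] [0.4074 0.1479 0.085 ]
2.65 [0.4935014  0.02293486 0.15712782] [-0.09517173  0.15473917 -0.01741804  1.82984219  0.00292091  1.15505461
 -0.11398012] 0.06508968986134248
```

View pics/d.png

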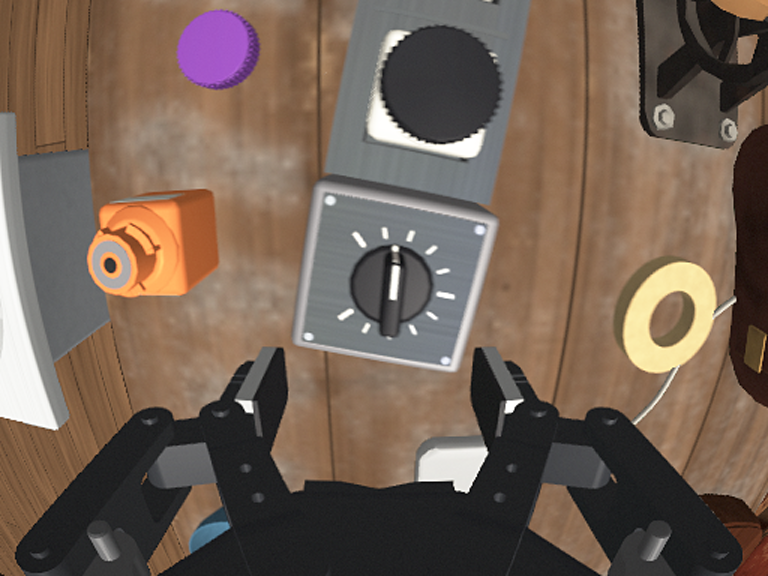

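```bash
python3 - <<'E'
from h import *
from scipy.optimize import least_squares
p=bot.camera("wrist")
g=cv2.imread("pics/d0.png").min(2)
n,l,s,c=cv2.connectedComponentsWithStats((g[145:230,225:310]>165).astype('u1'))
C=[tuple(c[i]+[225,145]) for i in range(1,n) if s[i][4]<60]
for x in C: print(np.round(x,1),np.round(at(p,x,.06,True),4), np.round(at(p,x,.089,True),4))
T={0:(359,239),20:(409,236),30:(431,249),40:(442,271),50:(446,295),60:(436,317),70:(416,330),100:(346,315),90:(365,328)}
P=[];K=[]
for k,x in T.items():
    x=np.array(x)/1.5; d=[np.hypot(*(np.array(q)-x)) for q in C]
    if min(d)<4: x=C[int(np.argmin(d))]; 
    P.append(at(p,x,.06,True)[:2]);K.append(k)
P=np.array(P);a=lambda y:y+np.radians(135-2.7*np.array(K))
f=lambda v:np.r_[P[:,0]-v[0]-v[3]*np.cos(a(v[2])),P[:,1]-v[1]-v[3]*np.sin(a(v[2]))]
r=least_squares(f,[.491,.024,-.2,.03]);print(r.x,np.degrees(r.x[2]),np.abs(r.fun).max(),"40 at",np.degrees(r.x[2])+27)
A,B=[at(p,np.array(q)/1.5,.089,True) for q in [(391.5,300),(396,256)]];d=B-A
print(A,B,np.degrees(np.arctan2(d[1],d[0])))
E
```

```text
[309. 145.] [0.5406 0.0596 0.06  ] [0.5349 0.0644 0.089 ]
[256.3 155.1] [0.4971 0.0509 0.06  ] [0.4967 0.0566 0.089 ]
[239.2 159.2] [0.483  0.0474 0.06  ] [0.4843 0.0536 0.089 ]
[273.3 157. ] [0.5111 0.0493 0.06  ] [0.509  0.0553 0.089 ]
[263.  165.5] [0.5027 0.0421 0.06  ] [0.5016 0.0489 0.089 ]
[287.1 166.3] [0.5228 0.0414 0.06  ] [0.5193 0.0483 0.089 ]
[294.6 180.4] [0.5296 0.0292 0.06  ] [0.5252 0.0376 0.089 ]
[296.6 196.5] [0.5319 0.0148 0.06  ] [0.5273 0.025  0.089 ]
[230.1 209.1] [0.4745 0.0033 0.06  ] [0.4768 0.0148 0.089 ]
[287.4 210. ] [0.5244 0.0024 0.06  ] [0.5207 0.014  0.089 ]
[243.6 218.2] [ 0.4862 -0.0053  0.06  ] [0.487  0.0073 0.089 ]
[274.8 219.1] [ 0.5136 -0.0062  0.06  ] [0.5111 0.0065 0.089 ]
[259. 225.] [ 0.4997 -0.0119  0.06  ] [0.499  0.0015 0.089 ]
[ 0.50053798  0.02103487 -0.19322793  0.03069142] -11.071144944772872 0.0012639279503367483 40 at 15.928855055227128
[0.50032893 0.02222752 0.089     ] [0.50233331 0.04501336 0.089     ] 84.97285293569568
```

```bash
cat > dial.py <<'E'
from h import *
from scipy.optimize import least_squares
def dial(c0=(.492,.022),yaw=-.193,name=None):
    p=bot.camera("wrist")
    if name: save(p,name)
    g=p["frame"].min(2)
    n,l,s,c=cv2.connectedComponentsWithStats((g>165).astype('u1'))
    P=np.array([at(p,c[i],.06,True)[:2] for i in range(1,n) if 2<s[i][4]<80])
    v=np.array([*c0,yaw,.031])
    M=lambda v:v[:2]+v[3]*np.c_[np.cos(v[2]+np.radians(135-27*np.arange(11))),np.sin(v[2]+np.radians(135-27*np.arange(11)))]
    for _ in range(6):
        m=M(v);d=np.linalg.norm(m[:,None]-P[None],axis=2);j=d.argmin(1);ok=d.min(1)<.006
        v=least_squares(lambda v:(M(v)[ok]-P[j[ok]]).ravel(),v,loss='soft_l1',f_scale=.001).x
    print("centre",np.round(v,4),"yaw",round(np.degrees(v[2]),1),"n",ok.sum(),"res",np.round(d.min(1)[ok].max(),4),"40 dir",round(np.degrees(v[2])+27,1))
    # pointer line: white blob within 22 mm of the axis at z=.089
    for i in range(1,n):
        m=np.argwhere(l==i)
        if len(m)<6 or len(m)>300: continue
        q=np.array([at(p,(b,a),.089,True)[:2] for a,b in m])
        if np.linalg.norm(q.mean(0)-v[:2])<.02:
            w=np.linalg.svd(q-q.mean(0))[2][0];e=q.mean(0)-v[:2]
            w=w*np.sign(w@e) ;print("line",len(m),np.round(q.mean(0),4),"dir",round(np.degrees(np.arctan2(w[1],w[0])),1),"span",round(np.ptp((q-q.mean(0))@w),4))
    o=bot.get_obs();print(o["time_s"],o["eef_pos"],o["grip_width"]);return p,v
E
python3 -c "
from dial import *
p,v=dial()
for n,z in dict(dial_grip=.086,cap_1=.085).items():
    for r in bot.spot_point(p,n)[:2]: print(n,round(r['confidence'],2),np.round(at(p,r['position'],z,True),4))
"
```

```text
centre [ 0.491   0.023  -0.1862  0.0302] yaw -10.7 n 11 res 0.0021 40 dir 16.3
line 81 [0.492  0.0337] dir 85.2 span 0.0172
line 16 [0.479  0.0095] dir -115.7 span 0.0056
line 21 [0.5026 0.0087] dir -65.5 span 0.0063
2.75 [0.49302505 0.02296854 0.15672937] 0.06515304494015874
dial_grip 0.6 [0.4904 0.0241 0.086 ]
cap_1 0.74 [0.5122 0.126  0.085 ]
cap_1 0.68 [0.4125 0.1469 0.085 ]
```

>>> step_arm([
  [-2,0,-25],
  [0,0,-25],
  [0,0,-20],
  [0,0,-14],
  [0,0,0],
], twist=[-0.6,0,0,0,0])

```text
time_s: 3.35
eef_pos: [0.4886, 0.0229, 0.0704]
tcp_rot: [0.736, 0.677, -0.002, -0.001]
contact_force: [0.3, 0.3, -0.8]
grip_width: 0.0653
gripper_force: 0.0
```

>>> step_arm([
  [0,0,-2],
  [0,0,0],
  [0,0,0],
  [0,0,0],
  [0,0,0],
], twist=[0,0,0,0,0], hand=230, force=40)

```text
time_s: 3.85
eef_pos: [0.491, 0.0231, 0.0712]
tcp_rot: [0.736, 0.677, 0.001, 0.001]
contact_force: [1.7, -0.5, 3.0]
grip_width: 0.0101
gripper_force: 41.8
```

>>> step_arm([
  [0,0,0],
  [0,0,0],
  [0,0,0],
  [0,0,0],
  [0,0,0],
], twist=[0,0,0,0,0])

```text
time_s: 4.35
eef_pos: [0.491, 0.0231, 0.0712]
tcp_rot: [0.736, 0.677, 0.001, 0.001]
contact_force: [2.3, -1.5, 6.5]
grip_width: 0.0101
gripper_force: 42.1
```

>>> step_arm([
  [0,0,0],
  [0,0,0],
  [0,0,0],
  [0,0,0],
  [0,0,0],
], twist=[-0.86,-0.86,-0.86,-0.86,-0.86])

```text
time_s: 4.85
eef_pos: [0.4908, 0.0232, 0.0712]
tcp_rot: [0.904, 0.427, 0.001, 0.0]
contact_force: [0.2, 0.6, 7.5]
grip_width: 0.0099
gripper_force: 42.3
```

>>> step_arm([
  [0,0,0],
  [0,0,0],
  [0,0,0],
  [0,0,0],
  [0,0,0],
], twist=[-0.86,-0.86,-0.86,-0.86,-0.86])

```text
time_s: 5.35
eef_pos: [0.4908, 0.0234, 0.0712]
tcp_rot: [0.99, 0.14, 0.001, -0.0]
contact_force: [1.2, 0.5, 7.3]
grip_width: 0.0099
gripper_force: 42.3
```

>>> step_arm([
  [0,0,0],
  [0,0,0],
  [0,0,0],
  [0,0,0],
  [0,0,0],
], twist=[0,0,0,0,0])

```text
time_s: 5.85
eef_pos: [0.4907, 0.0233, 0.0712]
tcp_rot: [0.99, 0.143, 0.001, -0.0]
contact_force: [1.1, 0.4, 6.8]
grip_width: 0.0099
gripper_force: 42.3
```

```bash
python3 -c "
from dial import *
dial(name='e.png')
o=bot.get_obs();a,b=o['tcp_rot'][:2];print('bar',90+np.degrees(np.arctan2(b*b-a*a,2*a*b)),o['contact_force'],o['ft_torque'])
"
```

```text
centre [ 0.4907  0.0234 -0.1914  0.0298] yaw -11.0 n 8 res 0.001 40 dir 16.0
line 188 [0.5013 0.0263] dir 16.2 span 0.0171
line 39 [0.4859 0.0315] dir 50.4 span 0.0057
line 39 [0.491  0.0139] dir -19.7 span 0.0054
5.9 [0.49073515 0.02338143 0.07117846] 0.009901305854334269
bar 16.411946809553598 [-0.0378271   0.43698902  6.77195414] [ 0.13858888 -0.07647858 -0.05868979]
```

>>> step_arm([
  [0,0,0],
  [0,0,0],
  [0,0,0],
  [0,0,15],
  [0,0,30],
], twist=[0,0,0,0,0], hand=60)

```text
time_s: 6.4
eef_pos: [0.4878, 0.0228, 0.1134]
tcp_rot: [0.99, 0.143, -0.003, 0.0]
contact_force: [0.3, 0.6, 0.7]
grip_width: 0.065
gripper_force: 0.0
```

>>> step_arm([
  [0,0,30],
  [0,0,25],
  [4,0,0],
  [4,10,0],
  [4,20,0],
], twist=[0,0,0.9,0.9,0.9], hand=0)

```text
time_s: 6.9
eef_pos: [0.502, 0.0516, 0.1703]
tcp_rot: [0.945, 0.327, -0.0, 0.0]
contact_force: [-0.3, 1.3, 0.5]
grip_width: 0.0855
gripper_force: 0.0
```

>>> step_arm([
  [4,20,0],
  [3,20,0],
  [1,10,0],
  [0,0,0],
  [0,0,0],
], twist=[1,1,1,1,1])

```text
time_s: 7.4
eef_pos: [0.5095, 0.1036, 0.1698]
tcp_rot: [0.775, 0.632, -0.001, -0.0]
contact_force: [-0.6, -0.1, 0.2]
grip_width: 0.0854
gripper_force: 0.0
```

>>> step_arm([
  [0,0,0],
  [0,0,0],
  [0,0,0],
], twist=[0,0,0])

```text
time_s: 7.7
eef_pos: [0.5098, 0.1029, 0.1701]
tcp_rot: [0.778, 0.628, -0.0, -0.0]
contact_force: [0.1, 0.5, -0.1]
grip_width: 0.0854
gripper_force: 0.0
```

```bash
python3 -c "
from dial import *
p,v=dial(name='f.png')
for n,z in dict(dial_grip=.086,cap_1=.085,well_near=.01,well_far=.01,flask_1=.01).items():
    for r in bot.spot_point(p,n)[:3]: print(n,round(r['confidence'],2),np.round(r['position']),np.round(at(p,r['position'],z,True),4))
o=bot.get_obs();a,b=o['tcp_rot'][:2];print('bar',90+np.degrees(np.arctan2(b*b-a*a,2*a*b)),o['joints'],o['contact_force'],o['ft_torque'])
"
```

```text
centre [ 0.4906  0.0227 -0.1873  0.0303] yaw -10.7 n 11 res 0.0022 40 dir 16.3
line 49 [0.501 0.026] dir 17.1 span 0.017
line 12 [0.4709 0.0242] dir -136.9 span 0.0045
line 10 [0.5061 0.017 ] dir -67.8 span 0.005
line 13 [0.4944 0.0143] dir -91.6 span 0.0049
7.75 [0.50990389 0.10292242 0.17019473] 0.0848851860863068
dial_grip 0.79 [251. 275.] [0.492  0.0254 0.086 ]
cap_1 0.89 [245.  36.] [0.5306 0.2244 0.085 ]
cap_1 0.81 [247. 164.] [0.511  0.1263 0.085 ]
cap_1 0.58 [126. 140.] [0.4179 0.1681 0.085 ]
flask_1 0.94 [137. 238.] [0.3563 0.0501 0.01  ]
bar 77.9669034248929 [-2.64694313e-01  1.98774428e-01  4.69949427e-03  1.74669927e+00
 -1.03620133e-03  1.19612270e+00 -4.69725290e-01] [ 0.96667175 -1.1196545   0.50670562] [-0.00401932  0.00773738  0.00331903]
```

View pics/f.png

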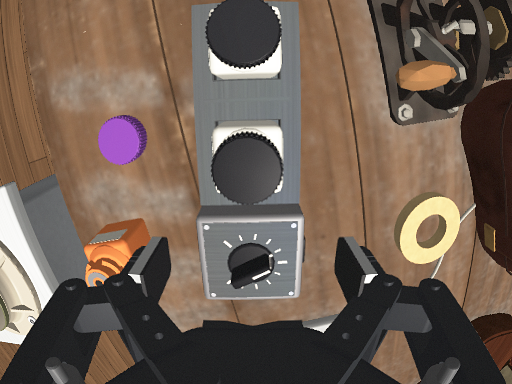

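>>> step_arm([
  [1,12,0],
  [0,11,0],
  [0,0,-20],
  [0,0,-25],
  [0,0,-20],
], twist=[0,0,0,0,0])

```text
time_s: 8.5
eef_pos: [0.5106, 0.1276, 0.1042]
tcp_rot: [0.777, 0.63, 0.0, -0.0]
contact_force: [-0.0, 0.4, 0.5]
grip_width: 0.0855
gripper_force: 0.0
```

>>> step_arm([
  [0,0,-15],
  [0,0,-10],
  [0,0,0],
  [0,0,0],
  [0,0,0],
], twist=[0,0,0,0,0])

```text
time_s: 9.0
eef_pos: [0.5117, 0.1265, 0.0813]
tcp_rot: [0.777, 0.629, 0.001, 0.0]
contact_force: [0.1, 0.3, 0.3]
grip_width: 0.0856
gripper_force: 0.0
```

>>> step_arm([
  [0,0,0],
  [0,0,0],
  [0,0,0],
  [0,0,0],
  [0,0,0],
], twist=[0,0,0,0,0], hand=180, force=50)

```text
time_s: 9.5
eef_pos: [0.5113, 0.1262, 0.0809]
tcp_rot: [0.777, 0.629, 0.0, 0.0]
contact_force: [-1.3, -0.3, 6.8]
grip_width: 0.0491
gripper_force: 51.8
```

>>> step_arm([
  [0,0,0],
  [0,0,0],
  [0,0,0],
], twist=[0,0,0])

```text
time_s: 9.8
eef_pos: [0.5113, 0.1262, 0.0809]
tcp_rot: [0.777, 0.629, 0.0, 0.0]
contact_force: [-1.8, -0.1, 5.8]
grip_width: 0.0488
gripper_force: 51.8
```

```bash
cat > t.py <<'E'
from h import *
o=bot.get_obs();a,b=o['tcp_rot'][:2];print('bar',90+np.degrees(np.arctan2(b*b-a*a,2*a*b)),o['time_s'],o['eef_pos'],'F',o['contact_force'],'M',o['ft_torque'],o['grip_width'],o['joints'][6])
E
python3 t.py
```

```text
bar 78.00167664228252 9.8 [0.51132026 0.1261793  0.08089931] F [-1.7527818  -0.12506672  5.80021325] M [-0.03337735  0.34593131 -0.03652234] 0.04876917761842635 -0.5154071483984112
```

>>> step_arm([
  [0,0,0],
  [0,0,0],
  [0,0,0],
  [0,0,0],
  [0,0,0],
], twist=[0.25,0.25,0.25,0.25,0])

```text
time_s: 10.3
eef_pos: [0.5112, 0.1265, 0.0809]
tcp_rot: [0.731, 0.683, 0.001, -0.0]
contact_force: [-1.8, 2.3, 6.0]
grip_width: 0.049
gripper_force: 51.9
```

```bash
python3 t.py
```

```text
bar 86.09011749919773 10.3 [0.51123426 0.12654721 0.08087617] F [-1.75630253  2.29121454  5.98194883] M [ 0.09891614  0.34742719 -0.01507476] 0.049012531999796626 -0.38094099225693234
```

>>> step_arm([
  [0,0,0],
  [0,0,0],
  [0,0,0],
  [0,0,0],
  [0,0,0],
], twist=[0.15,0.15,0.1,0,0])

```text
time_s: 10.8
eef_pos: [0.5113, 0.1265, 0.0809]
tcp_rot: [0.712, 0.702, 0.001, 0.0]
contact_force: [-2.3, 1.3, 6.2]
grip_width: 0.0492
gripper_force: 51.8
```

```bash
python3 t.py
```

```text
bar 89.2181148047115 10.8 [0.51126419 0.12654046 0.08087886] F [-2.32774315  1.25802952  6.22538406] M [0.10132592 0.36958771 0.04505208] 0.049166639914122616 -0.32878397000162024
```

>>> step_arm([
  [0,0,0],
  [0,0,0],
  [0,0,0],
  [0,0,0],
  [0,0,0],
], twist=[0.2,0.2,0.2,0.2,0])

```text
time_s: 11.3
eef_pos: [0.5113, 0.1266, 0.0809]
tcp_rot: [0.671, 0.741, 0.001, 0.0]
contact_force: [-0.3, 1.1, 5.7]
grip_width: 0.0491
gripper_force: 51.8
```

```bash
python3 t.py; python3 -c "
from h import *
p=bot.camera('wrist');save(p,'g.png')"
```

```text
bar 95.67640195099398 11.3 [0.5112911  0.12656152 0.0808712 ] F [-0.26656977  1.12978041  5.67894559] M [ 0.13215081  0.33410993 -0.0190121 ] 0.049059331213358065 -0.22120794332163554
```

>>> step_arm([
  [0,0,0],
  [0,0,0],
  [0,0,0],
  [0,0,0],
  [0,0,0],
], twist=[0.5,0.65,0.65,0.65,0.65])

```text
time_s: 11.85
eef_pos: [0.5114, 0.1266, 0.0809]
tcp_rot: [0.495, 0.869, 0.001, 0.0]
contact_force: [-1.0, 0.9, 4.5]
grip_width: 0.0488
gripper_force: 51.8
```

```bash
python3 t.py
```

```text
bar 120.6321135078049 11.85 [0.51135936 0.1265999  0.08088859] F [-0.99008876  0.85903581  4.54148989] M [ 0.19961777  0.26882462 -0.04827689] 0.04883094897822067 0.19446050213793
```

>>> step_arm([
  [0,0,0],
  [0,0,0],
  [0,0,0],
  [0,0,0],
  [0,0,0],
], twist=[0.85,0.85,0.85,0.85,0])

```text
time_s: 12.35
eef_pos: [0.5115, 0.1264, 0.0809]
tcp_rot: [0.277, 0.961, 0.0, 0.0]
contact_force: [0.9, 1.3, 4.3]
grip_width: 0.0491
gripper_force: 51.8
```

```bash
python3 t.py; python3 -c "
from h import *
p=bot.camera('wrist');save(p,'g2.png')
a=[cv2.imread('pics/'+n)[100:300,130:370] for n in('g.png','g2.png')]
cv2.imwrite('pics/gg.png',cv2.resize(np.hstack(a),None,fx=1.6,fy=1.6))"
```

```text
bar 147.83757458492173 12.35 [0.51148278 0.12642546 0.08087663] F [0.86676279 1.3147993  4.32880395] M [0.0445056  0.11705045 0.08269373] 0.04907659999053101 0.6473947506560225
```

View pics/gg.png

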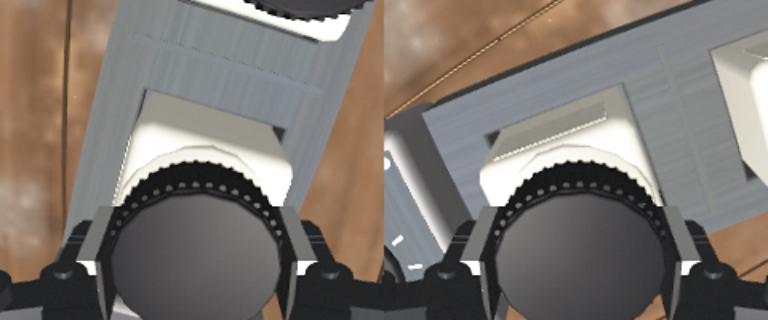

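>>> step_arm([
  [0,0,2],
  [0,0,2],
  [0,0,3],
  [0,0,3],
  [0,0,0],
], twist=[0,0,0,0,0])

```text
time_s: 12.9
eef_pos: [0.5112, 0.1261, 0.0907]
tcp_rot: [0.279, 0.96, 0.0, 0.0]
contact_force: [0.0, 0.1, -0.6]
grip_width: 0.0493
gripper_force: 51.6
```

>>> step_arm([
  [0,0,10],
  [0,0,15],
  [0,0,20],
  [0,0,20],
  [0,0,20],
], twist=[0,0,0,0,0])

```text
time_s: 13.4
eef_pos: [0.5109, 0.126, 0.1767]
tcp_rot: [0.279, 0.96, 0.0, 0.0]
contact_force: [1.1, -1.0, -1.1]
grip_width: 0.0486
gripper_force: 51.7
```

>>> step_arm([
  [0,0,10],
  [0,0,5],
  [0,0,0],
  [0,0,0],
  [0,0,0],
], twist=[0,0,0,0,0])

```text
time_s: 13.9
eef_pos: [0.5104, 0.1259, 0.1892]
tcp_rot: [0.279, 0.96, -0.0, -0.001]
contact_force: [0.2, 0.1, -1.0]
grip_width: 0.0487
gripper_force: 51.7
```

```bash
python3 t.py; python3 -c "
from h import *
w=bot.camera('wrist')['frame'];s=bot.camera('side')['frame'][120:280,180:340]
cv2.imwrite('pics/z.png',np.hstack([cv2.resize(w,(440,330)),cv2.resize(s,(330,330))])[:,:,::-1])
print(bot.get_obs()['joint_vel'])"
```

```text
bar 147.60302266477618 13.9 [0.51043404 0.12587988 0.18923911] F [ 0.15027697  0.12377545 -1.03717692] M [ 0.02142926 -0.04022598 -0.01455273] 0.04873927270000719 0.6663700559891765
[ 0.00045288 -0.00468191  0.00155262 -0.00393287  0.00025809  0.00177644
 -0.00040959]
```

View pics/z.png

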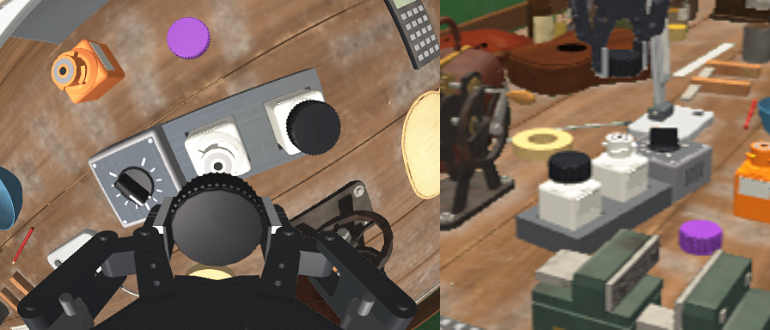

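The cap is in the gripper, level. The flask is seated with its neck bare, the other cap is still on, and the dial points at 40.

```bash
python3 -c "
from dial import *
dial(); print(bot.job_done())"
```

```text
centre [ 0.4911  0.0229 -0.1871  0.0301] yaw -10.7 n 11 res 0.0018 40 dir 16.3
line 9 [0.4732 0.0141] dir -128.7 span 0.0032
line 12 [0.4856 0.0121] dir -88.0 span 0.0058
line 54 [0.5012 0.0262] dir 17.8 span 0.0176
line 13 [0.4979 0.0143] dir -65.2 span 0.0056
line 11 [0.5077 0.022 ] dir -38.1 span 0.0055
14.05 [0.51070303 0.1259849  0.18966047] 0.048651619761643054
the job is handed in; nothing more can be done
None
```

The job is handed in at about 14 s: the dial is at 40 (within about half a unit by the camera), and the near flask's cap came off anticlockwise (right-hand thread) and is held level about 11 cm above where it sat.

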